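# Unclip two bending pins and lay them in the set-up cradle

### The arm

A 7-joint arm with a two-finger parallel gripper is mounted at the origin on the work surface. World frame = base frame: x ahead of the robot, y to its left, z up, the work surface at z = 0. Lengths are in m, angles in rad, forces in N, time in s.
With the tool pointing down it reaches from about 0.4 to 0.9 m from the base axis. Payload 5.5 kg.
Tool frame: the origin (TCP) lies at the very end of the fingers, on their centre line; the grasp point (between the pads) lies 19 mm behind it (robot.pinch_z is the distance from the TCP to the grasp point, in m); z points along the fingers, y is the direction in which the jaws open and shut (so a half turn about z gives the same grasp; the last joint's range is limited). The gripper opens to 85 mm and grips with 20 to 120 N. Pads are 22 mm wide; open, the fingers measure 114 mm over their backs; the gripper's body (76 mm by 85 mm) begins 54 mm behind the grasp point. The pads swing forward as they close: fully open they stand 13 mm farther back than shut.
Start: joints at [-0.893, 0.501, -0.427, 1.55, 0.221, 1.138, -0.21], TCP at [0.262, 0.595, 0.231] pointing down, gripper open.
Joint ranges: [-2.88, 2.88], [-0.31, 2.03], [-1.54, 1.56], [0.2, 2.42], [-1.41, 4.55], [0.19, 2.02], [-2.57, 2.57]. Speed limits (rad/s): [2.57, 2.57, 3.14, 3.14, 3.14, 3.14, 3.14].

### API

Orientations are given as a unit quaternion [x, y, z, w].
In Python, from cell import robot, eyes, hand_in gives the robot as it stands.
- The arm moves only by the tool step_arm, never from a script. Its argument "commands" is a list of rows, each a list of 2 entries, a list of its own where there are three numbers: the shift along the tool's x, y, z in m, then the turn about the tool's z in degrees. In form: [[[tx, ty, tz], twist], ...]. A call has 1 to 5 rows; each row is the pose to reach, as a shift and turn from the pose measured when the call began, along the tool's axes at that moment; what a row does not reach only later rows make up. A row lasts 1/12 s, in which the tool goes at most 41.7 mm and 7.16 degrees, less where a joint would pass 70% of its speed; a pose out of reach is approached as far as the arm can. A call with a gripper value outside its range is refused whole. "fingers" is the closure in counts, from 0 (fully open) to 255 (shut), set as the call begins (left out, the last holds). The fingers move at their own pace and stop on an object; "force" is the grip in N (left out, the last holds). Time passes only in rows, so rows that repeat a pose let the fingers close. It gives the time, the measured TCP pose, the force and the opening at its end, in the units of the state.
- robot.get_obs(): the state, without advancing time (a new reading comes with each control period).
- eyes.capture(name): name is "scene" or "top" or "wrist"; returns a dict with "img" (384x512x3 uint8, red, green, blue), "camera_matrix" (3x3 intrinsics, pixels), "dist" ([k1, k2, p1, p2, k3] as OpenCV has them; the pictures are not rectified), "origin" and "rotation" of the camera in the world; the wrist camera has in their place "mount" (4x4, takes a point from camera to tool coordinates, whose origin is the TCP and whose axes are the flange's). Camera axes: x right, y up, looking along -z (the intrinsics and any distortion apply to the point x, -y, -z); pixel columns grow to the right and rows downward; lengths in m; the calibration is good to about 2 mm. A picture is of the moment at which its call begins: read the wrist's pose just before it. There is no depth.
- hand_in(): hands the job in, once; it reports no verdict.
The state is a dict: "clock": time; "qpos": joint angles; "qvel": joint speeds; "joint_efforts": joint torques, N m; "tcp_pos": TCP position; "orientation": TCP orientation; "force": force on the tool from outside, world axes, zero at the start; "ft_torque": the same for the moment, N m; "gripper_width": opening from 0.0 (shut) to 1.0 (fully open).
Only numpy, scipy, OpenCV 4.12 (cv2) and the standard library are available. Lean on these libraries where they do the work, as an engineer would, in place of code of your own. Each camera call takes 0.05 s, during which the arm holds its last target. There are 200 camera calls.

### The job

Set up the tube bender's pins: pull the two orange-collared pins out of the sprung clip strip, one at a time, and lower each into its own empty seat of the yellow cradle, setting it down (not dropping it) so that it lies in both V saddles with its collar between them. Keep the pins level as you carry them, leave the two blue-collared pins clipped in the strip, and do not disturb anything else on the bench.

Things in the scene. Friction and masses are not known exactly. Their poses are not given: they have to be found in the camera images.
- orange_a: 20 mm round steel bar pin, 112 mm long over its rounded ends, with a square 24 x 24 mm orange collar, 34 mm long, round its middle; about 0.28 kg (can differ by a fifth). Origin at its centre, on the axis; its own x runs along the bar (both ends are alike). It lies level in one of the four places of the clip strip, which one varies; one of the two to be moved.
- orange_b: 20 mm round steel bar pin, 112 mm long over its rounded ends, with a square 24 x 24 mm orange collar, 34 mm long, round its middle; about 0.28 kg (can differ by a fifth). Origin at its centre, on the axis; its own x runs along the bar (both ends are alike). It lies level in one of the four places of the clip strip, which one varies; the other one to be moved; the two are the same and either may go first and in either seat.
- blue_a: 20 mm round steel bar pin, 112 mm long over its rounded ends, with a square 24 x 24 mm blue collar, 34 mm long, round its middle; about 0.28 kg (can differ by a fifth). Origin at its centre, on the axis; its own x runs along the bar (both ends are alike). It lies level in one of the four places of the clip strip, which one varies; stays clipped.
- blue_b: 20 mm round steel bar pin, 112 mm long over its rounded ends, with a square 24 x 24 mm blue collar, 34 mm long, round its middle; about 0.28 kg (can differ by a fifth). Origin at its centre, on the axis; its own x runs along the bar (both ends are alike). It lies level in one of the four places of the clip strip, which one varies; stays clipped.
- strip: Fixed clip strip: dark steel plate 120 x 300 x 8 mm (its x, y, z), with four places 75 mm apart along its own y. Origin at the centre of its underside, on the bench, z up. In each place a pin lies along the strip's x on two small saddles (at x = -36 and +36 mm); at each saddle two upright steel spring leaves, 12 mm wide, 55 mm above the bench at their tips, close over the pin from both sides.
- place0 (a point): Place at the strip's y = -112.5 mm: centre of a clipped pin, 38 mm above the bench (axes as the strip's). To free a pin, pull it straight up and level: the leaves resist with about 10 to 15 N over the first 10 mm, then let go; a firm grip (40 N or more) is needed.
- place1 (a point): Place at the strip's y = -37.5 mm, likewise. Between its two clips each collar stands free: 60 mm of clear length along the pin, 18 mm of air below the collar, 51 mm to the next collar.
- place2 (a point): Place at the strip's y = +37.5 mm, likewise.
- place3 (a point): Place at the strip's y = +112.5 mm, likewise.
- cradle: Fixed set-up cradle: yellow plate 120 x 150 x 10 mm (its x, y, z) with two open seats 80 mm apart along its own y, both empty at the start. Origin at the centre of its underside, on the bench, z up. A seat is a pair of aluminium V saddles at x = -36 and +36 mm (12 mm wide, mouth 35 mm, lips 44 mm above the bench); a pin lies across both, along the cradle's x, collar between them.
- seat_p (a point): Seat at the cradle's y = +40 mm: the point where the centre of a pin lies when at rest, 40 mm above the bench (axes as the cradle's).
- seat_n (a point): Seat at the cradle's y = -40 mm, likewise.
- wrench: Bystander: steel open-ended wrench, 200 mm, lying on the bench.
- spray_can: Bystander: standing can, 60 mm across, 170 mm high; origin at the centre of its underside.
- tube_offcut: Bystander: aluminium tube offcut, 60 mm across, 70 mm high, standing on end.
- bend_shoe: Bystander: dark half-round steel bending shoe, about 75 x 130 mm and 30 mm high.
- square_bar: Bystander: aluminium square bar 160 x 25 x 25 mm, lying.
- mug: Bystander: white mug 80 mm across, 90 mm high.
Mind the look-alikes: they are no part of the job. Leave any purple look-alike of the orange_b alone.

How it is judged:
On the way, in this order (a step that is already met when the one before it is completed fails the run):
1. one orange pin is held clear above its clips (its centre over 60 mm above the strip's underside) while the other is still clipped ((((z of orange_a in the frame of strip above 0.06 m and contact force between the fingers and orange_a above 0.5 N) and distance of orange_b from where it was at the start of the episode below 0.006 m) or ((z of orange_b in the frame of strip above 0.06 m and contact force between the fingers and orange_b above 0.5 N) and distance of orange_a from where it was at the start of the episode below 0.006 m))), for 0.05 s.
2. that pin has been lowered into a seat (within 8 mm of its resting height) while still held, the other still clipped (((((horizontal distance between orange_a and seat_p below 0.014 m and z of orange_a in the frame of seat_p between -0.004 and 0.008 m and angle between the x axis of orange_a and the x axis of cradle, either way round below 0.09 rad) or (horizontal distance between orange_a and seat_n below 0.014 m and z of orange_a in the frame of seat_n between -0.004 and 0.008 m and angle between the x axis of orange_a and the x axis of cradle, either way round below 0.09 rad)) and contact force between the fingers and orange_a above 0.5 N and distance of orange_b from where it was at the start of the episode below 0.006 m) or (((horizontal distance between orange_b and seat_p below 0.014 m and z of orange_b in the frame of seat_p between -0.004 and 0.008 m and angle between the x axis of orange_b and the x axis of cradle, either way round below 0.09 rad) or (horizontal distance between orange_b and seat_n below 0.014 m and z of orange_b in the frame of seat_n between -0.004 and 0.008 m and angle between the x axis of orange_b and the x axis of cradle, either way round below 0.09 rad)) and contact force between the fingers and orange_b above 0.5 N and distance of orange_a from where it was at the start of the episode below 0.006 m))), for 0.05 s.
3. the other orange pin is held clear above its clips while the first lies in its seat (((((horizontal distance between orange_a and seat_p below 0.014 m and z of orange_a in the frame of seat_p between -0.004 and 0.004 m and angle between the x axis of orange_a and the x axis of cradle, either way round below 0.09 rad) or (horizontal distance between orange_a and seat_n below 0.014 m and z of orange_a in the frame of seat_n between -0.004 and 0.004 m and angle between the x axis of orange_a and the x axis of cradle, either way round below 0.09 rad)) and (z of orange_b in the frame of strip above 0.06 m and contact force between the fingers and orange_b above 0.5 N)) or (((horizontal distance between orange_b and seat_p below 0.014 m and z of orange_b in the frame of seat_p between -0.004 and 0.004 m and angle between the x axis of orange_b and the x axis of cradle, either way round below 0.09 rad) or (horizontal distance between orange_b and seat_n below 0.014 m and z of orange_b in the frame of seat_n between -0.004 and 0.004 m and angle between the x axis of orange_b and the x axis of cradle, either way round below 0.09 rad)) and (z of orange_a in the frame of strip above 0.06 m and contact force between the fingers and orange_a above 0.5 N)))), for 0.05 s.
4. the second pin has been lowered into the other seat (within 8 mm of its resting height) while still held (((((horizontal distance between orange_a and seat_p below 0.014 m and z of orange_a in the frame of seat_p between -0.004 and 0.004 m and angle between the x axis of orange_a and the x axis of cradle, either way round below 0.09 rad) or (horizontal distance between orange_a and seat_n below 0.014 m and z of orange_a in the frame of seat_n between -0.004 and 0.004 m and angle between the x axis of orange_a and the x axis of cradle, either way round below 0.09 rad)) and ((horizontal distance between orange_b and seat_p below 0.014 m and z of orange_b in the frame of seat_p between -0.004 and 0.008 m and angle between the x axis of orange_b and the x axis of cradle, either way round below 0.09 rad) or (horizontal distance between orange_b and seat_n below 0.014 m and z of orange_b in the frame of seat_n between -0.004 and 0.008 m and angle between the x axis of orange_b and the x axis of cradle, either way round below 0.09 rad)) and contact force between the fingers and orange_b above 0.5 N) or (((horizontal distance between orange_b and seat_p below 0.014 m and z of orange_b in the frame of seat_p between -0.004 and 0.004 m and angle between the x axis of orange_b and the x axis of cradle, either way round below 0.09 rad) or (horizontal distance between orange_b and seat_n below 0.014 m and z of orange_b in the frame of seat_n between -0.004 and 0.004 m and angle between the x axis of orange_b and the x axis of cradle, either way round below 0.09 rad)) and ((horizontal distance between orange_a and seat_p below 0.014 m and z of orange_a in the frame of seat_p between -0.004 and 0.008 m and angle between the x axis of orange_a and the x axis of cradle, either way round below 0.09 rad) or (horizontal distance between orange_a and seat_n below 0.014 m and z of orange_a in the frame of seat_n between -0.004 and 0.008 m and angle between the x axis of orange_a and the x axis of cradle, either way round below 0.09 rad)) and contact force between the fingers and orange_a above 0.5 N))), for 0.05 s.
At the end, for the whole second after the job is handed in: Both orange pins lie at rest in the cradle, one in each seat: centre within 14 mm of the seat's point in plan and 4 mm in height, along the saddles within 0.09 rad; both blue pins are still clipped, moved less than 6 mm (((horizontal distance between orange_a and seat_p below 0.014 m and z of orange_a in the frame of seat_p between -0.004 and 0.004 m and angle between the x axis of orange_a and the x axis of cradle, either way round below 0.09 rad) or (horizontal distance between orange_a and seat_n below 0.014 m and z of orange_a in the frame of seat_n between -0.004 and 0.004 m and angle between the x axis of orange_a and the x axis of cradle, either way round below 0.09 rad)) and ((horizontal distance between orange_b and seat_p below 0.014 m and z of orange_b in the frame of seat_p between -0.004 and 0.004 m and angle between the x axis of orange_b and the x axis of cradle, either way round below 0.09 rad) or (horizontal distance between orange_b and seat_n below 0.014 m and z of orange_b in the frame of seat_n between -0.004 and 0.004 m and angle between the x axis of orange_b and the x axis of cradle, either way round below 0.09 rad)) and linear speed of each of orange_a, orange_b below 0.02 m/s and angular speed of each of orange_a, orange_b below 0.2 rad/s and distance of each of blue_a, blue_b from where it was at the start of the episode below 0.006 m); the robot touches nothing.
It fails at once if a blue pin moved by more than 10 mm (distance of any of blue_a, blue_b from where it was at the start of the episode above 0.01 m).
It fails at once if an orange pin tipped more than 0.5 rad off level (angle between any of orange_a, orange_b's own x axis and vertical below 1.07 rad or angle between any of orange_a, orange_b's own x axis and vertical above 2.07 rad).
It fails at once if a bystander moved by more than 30 mm (distance of any of wrench, spray_can, tube_offcut, bend_shoe, square_bar, mug from where it was at the start of the episode above 0.03 m).
It also fails if it takes over 67 s, if anything falls off the work surface, if the arm or the gripper's body presses on something with over 40 N, if the wrist force passes 120 N, or if a joint passes its speed limit or range.

## Working session

There is one attempt and no reset: what is moved stays moved. The work goes in short steps, Python scripts to look and compute and a tool call to move; the robot and the scene stay as the last step left them, time stands still between calls to the robot, and variables do not carry over. Pictures are saved under pics/ and viewed, about 8 in all and at most 12, crops included, and the job is handed in when it is done.

Besides the shell and the picture viewer there is one more tool, called after ">>>" in YAML: its name, and indented under it one key for each argument. step_arm: Moves the arm, as the interface text tells. Its arguments: {"type":"object","properties":{"commands":{"type":"array","items":{"type":"array"}},"fingers":{"type":"number"},"force":{"type":"number"}},"required":["commands"]}

```bash
ls; mkdir -p pics
python3 - <<'E'
from cell import robot,eyes
import cv2,numpy as np
for n in("top","scene"):
    c=eyes.capture(n); cv2.imwrite(f"pics/{n}0.png",c["img"][:,:,::-1]); print(n,c["camera_matrix"],c["dist"],c["origin"],c["rotation"])
o=robot.get_obs(); print(o)
E
```

```text
pics
top [[481.12015629   0.         248.0616394 ]
 [  0.         481.12015629 191.78781643]
 [  0.           0.           1.        ]] [0.0697935 0.        0.        0.        0.       ] [ 0.40046481 -0.00404038  1.77238266] [-0.01831872  0.02213779  0.71554791 -0.69797245]
scene [[370.18424195   0.         248.23578286]
 [  0.         370.18424195 195.68799425]
 [  0.           0.           1.        ]] [0.00757013 0.         0.         0.         0.        ] [1.22446106 0.33618327 0.85361256] [0.20917483 0.3204309  0.77716903 0.49957805]
{'clock': 0.1, 'qpos': array([-0.89278313,  0.50178613, -0.42678875,  1.55133794,  0.22082829,
        1.13827992, -0.21031246]), 'qvel': array([ 0.00059816, -0.00144686, -0.00090679, -0.00300682,  0.00021859,
       -0.00159253, -0.00080643]), 'joint_efforts': array([-1.05306495e-02, -5.70819783e+01, -5.83839610e+00, -2.81753433e+01,
        1.05571345e-02,  5.60783767e-03, -3.69240723e-06]), 'tcp_pos': array([0.26176689, 0.59428819, 0.23034443]), 'orientation': array([ 2.05908109e-01,  9.78570938e-01, -8.53914853e-04, -2.00480920e-04]), 'force': array([-0.94299875, -0.23072268, -0.66883732]), 'ft_torque': array([-0.00107813, -0.01043689, -0.01122929]), 'gripper_width': 0.9983920188418808}
```

View pics/top0.png

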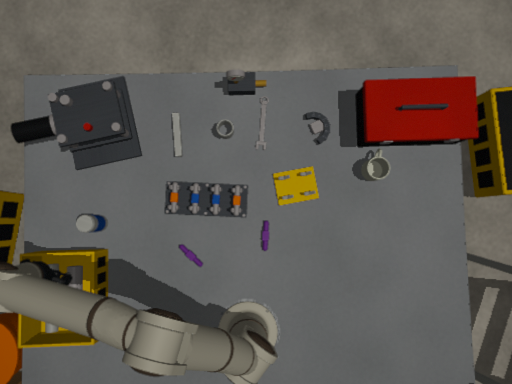

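View pics/scene0.png

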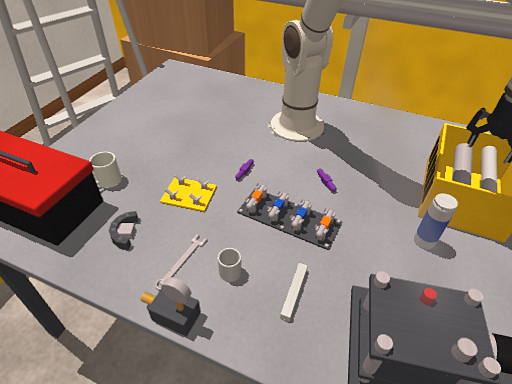

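Top view: the strip spans about (165–247, 182–217), with orange collars at (174,198) and (237,201) and blue ones at (195,199) and (215,200). The yellow cradle is at (296,185). The purple look-alikes lie on the bench nearer the base. In the scene view the orange collars are at (257,196) and (325,226), and the cradle is at (188,193).

```bash
cat > h.py <<'E'
import numpy as np,cv2
from scipy.spatial.transform import Rotation as R
from cell import robot,eyes
F=np.diag([1.,-1,-1])
def cam(n):
    if n=="wrist":
        o=robot.get_obs(); c=eyes.capture(n); T=np.eye(4); T[:3,:3]=R.from_quat(o["orientation"]).as_matrix(); T[:3,3]=o["tcp_pos"]
        M=T@c["mount"]; c["o"],c["R"]=M[:3,3],M[:3,:3]
    else:
        c=eyes.capture(n); c["o"]=np.array(c["origin"]); r=np.array(c["rotation"]); c["R"]=R.from_quat(r).as_matrix() if r.size==4 else r
    c["K"]=np.array(c["camera_matrix"]); c["d"]=np.array(c["dist"]); return c
def ray(c,uv):
    p=cv2.undistortPoints(np.array([[uv]],float),c["K"],c["d"])[0,0]
    return c["R"]@F@np.array([p[0],p[1],1.])
def on_z(c,uv,z):
    d=ray(c,uv); return c["o"]+d*(z-c["o"][2])/d[2]
def tri(obs):
    A=np.zeros((3,3));b=np.zeros(3)
    for c,uv in obs:
        d=ray(c,uv);d/=np.linalg.norm(d);P=np.eye(3)-np.outer(d,d);A+=P;b+=P@c["o"]
    x=np.linalg.solve(A,b); return x,[float(np.linalg.norm(np.cross(ray(c,uv)/np.linalg.norm(ray(c,uv)),x-c["o"]))) for c,uv in obs]
def proj(c,X):
    p=(F@c["R"].T@(np.array(X,float).reshape(-1,3)-c["o"]).T).T
    return cv2.projectPoints(p,np.zeros(3),np.zeros(3),c["K"],c["d"])[0][:,0]
def blobs(c,lo,hi,amin=20):
    h=cv2.cvtColor(c["img"],cv2.COLOR_RGB2HSV); m=cv2.inRange(h,lo,hi)
    n,l,s,ce=cv2.connectedComponentsWithStats(m); return [(s[i,4],ce[i],cv2.minAreaRect(np.argwhere(l==i)[:,::-1].astype(np.float32))) for i in range(1,n) if s[i,4]>=amin]
OR=((5,150,100),(15,255,255)); BL=((105,130,40),(125,255,255)); YE=((20,150,80),(32,255,255))
def crop(c,x0,y0,x1,y1,k,f):
    cv2.imwrite(f,cv2.resize(c["img"][y0:y1,x0:x1,::-1],None,fx=k,fy=k,interpolation=cv2.INTER_CUBIC))
E
python3 - <<'E'
from h import *
t,s=cam("top"),cam("scene")
for c in(t,s):
    for nm,k in(("or",OR),("bl",BL),("ye",YE)): print(nm,[(int(a),ce.round(1).tolist()) for a,ce,r in blobs(c,*k,amin=15)])
print(t["R"])
a=t["img"][155:230,150:330];b=s["img"][160:260,150:350]
A=cv2.resize(a,None,fx=4,fy=4,interpolation=2);B=cv2.resize(b,None,fx=3,fy=3,interpolation=2)
W=800;im=np.zeros((600,W,3),np.uint8);im[:300,:720]=A;im[300:,:600]=B
cv2.imwrite("pics/c1.png",im[:,:,::-1])
E
```

```text
or [(69, [173.7, 197.1]), (70, [236.4, 199.9]), (835, [7.1, 354.6])]
bl [(73, [194.5, 197.9]), (73, [215.5, 198.9]), (101, [100.0, 222.5])]
ye [(50, [260.5, 82.9]), (623, [499.2, 137.1]), (1170, [295.4, 185.5]), (641, [11.3, 219.0]), (1223, [75.1, 263.2]), (902, [40.3, 333.2])]
or [(22, [125.9, 64.6]), (16, [173.5, 58.8]), (83, [256.9, 194.9]), (87, [325.8, 221.1])]
bl [(81, [278.8, 203.3]), (82, [301.7, 212.1]), (35, [444.1, 224.9])]
ye [(347, [117.8, 22.2]), (3616, [263.5, 35.9]), (16, [501.2, 0.3]), (1365, [335.5, 57.7]), (12551, [432.0, 70.2]), (77, [481.2, 122.0]), (5604, [474.8, 184.9]), (46, [426.6, 168.6]), (1012, [188.5, 194.4]), (17, [0.9, 280.2])]
[[-0.02499778  0.99805437 -0.05711897]
 [-0.99967652 -0.02468876  0.00610938]
 [ 0.00468729  0.05725321  0.99834869]]
```

View pics/c1.png

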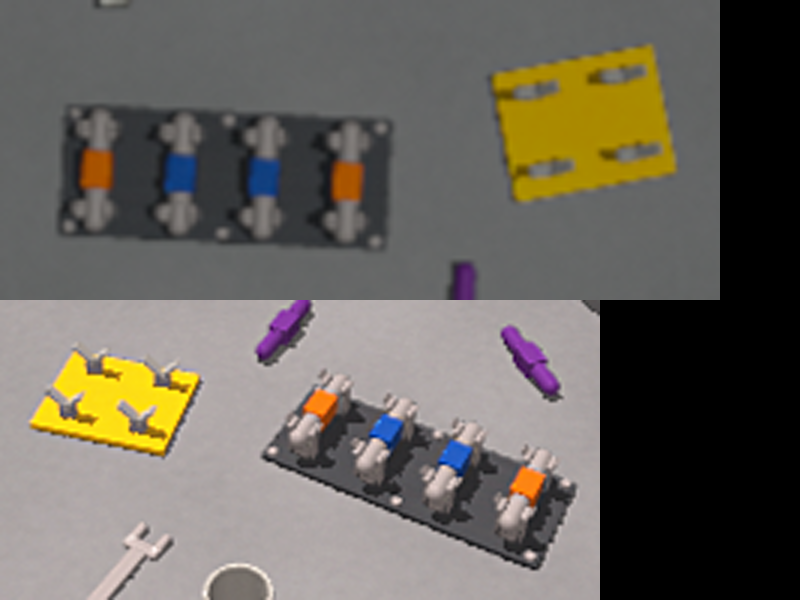

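The crop shows the strip's corners at crop pixels (66,106), (391,120), (385,249), (60,235). The cradle's corners are at (491,74), (653,45), (676,170), (516,201). Its four V saddles are empty, and the end places of the strip hold the orange pins.

Run:
```python
from h import *
t,s=cam("top"),cam("scene")
f=lambda P:[(x/4+150-.375,y/4+155-.375) for x,y in P]
for nm,P,z in(("strip",[(66,106),(391,120),(385,249),(60,235)],.008),("cradle",[(491,74),(653,45),(676,170),(516,201)],.010)):
    X=np.array([on_z(t,p,z) for p in f(P)]); e=X[1]-X[0]+X[2]-X[3]; print(nm,X.mean(0).round(4),"yaw of long edge",np.degrees(np.arctan2(e[1],e[0])).round(2),np.linalg.norm(e)/2,np.linalg.norm(X[0]-X[3]+X[1]-X[2])/2)
for nm,a,b in(("o_left",(173.7,197.1),(256.9,194.9)),("x",(173.7,197.1),(325.8,221.1)),("o_right",(236.4,199.9),(256.9,194.9)),("b1",(194.5,197.9),(301.7,212.1)),("b2",(215.5,198.9),(278.8,203.3)),("cradleplate",(295.4,185.5),(188.5,194.4))):
    print(nm,*tri([(t,a),(s,b)]), "at z=.05",on_z(t,a,.05).round(4))
o=robot.get_obs();Rm=R.from_quat(o["orientation"]).as_matrix();print(Rm.round(4))
```

```text
strip [0.4789 0.1397 0.008 ] yaw of long edge -93.9 0.29765455353505194 0.11837144415412972
cradle [ 0.5211 -0.1899  0.01  ] yaw of long edge -80.85 0.15031541328488854 0.11784625108756579
o_left [0.52517733 0.15116788 0.15991852] [0.09448572365711994, 0.09448572365711978] at z=.05 [0.4866 0.2517 0.05  ]
x [0.48685447 0.25248435 0.04432848] [2.0232151512925286e-05, 2.0232151512959285e-05] at z=.05 [0.4866 0.2517 0.05  ]
o_right [0.47117184 0.02808352 0.04384009] [7.043171382904217e-05, 7.0431713829091e-05] at z=.05 [0.4709 0.0279 0.05  ]
b1 [0.48219661 0.17792664 0.04423077] [0.00026002872183329803, 0.0002600287218333098] at z=.05 [0.4818 0.1776 0.05  ]
b2 [0.47666527 0.10295394 0.04402022] [2.740105929380396e-05, 2.7401059293857517e-05] at z=.05 [0.4764 0.1026 0.05  ]
cradleplate [ 5.21398998e-01 -1.91238002e-01  2.71740707e-04] [0.001240189874786046, 0.0012401898747860954] at z=.05 [ 0.5174 -0.1849  0.05  ]
[[-9.152e-01  4.030e-01 -3.000e-04]
 [ 4.030e-01  9.152e-01 -6.000e-04]
 [ 1.000e-04 -7.000e-04 -1.000e+00]]
```

>>> step_arm:
  commands:
    - [[-0.34,-0.22,0.0],-20]
    - [[-0.34,-0.22,0.0],-20]
    - [[-0.34,-0.22,0.0],-20]
    - [[-0.34,-0.22,0.0],-20]
    - [[-0.34,-0.22,0.0],-20]
  fingers: 100
  force: 70

```text
clock: 0.72
tcp_pos: [0.3771, 0.419, 0.2311]
orientation: [0.032, 0.999, -0.0, -0.0]
force: [0.4, -0.6, 0.4]
gripper_width: 0.608
```

```bash
cat > go.py <<'E'
# go.py x y z pinYawDeg : shift & twist from the present pose to a TCP target, tool x along -(pin axis)
import sys; from h import *
x,y,z,a=map(float,sys.argv[1:5]); o=robot.get_obs(); Rm=R.from_quat(o["orientation"]).as_matrix()
s=Rm.T@(np.array([x,y,z])-o["tcp_pos"]); yaw=np.degrees(np.arctan2(Rm[1,0],Rm[0,0]))
tw=-((a+180-yaw+180)%360-180)
print("t",round(o["clock"],2),"tcp",o["tcp_pos"].round(4),"shift",s.round(4),"twist",round(tw,2),"tilt",Rm[:,2].round(4),"F",o["force"].round(1),"w",round(o["gripper_width"],3),"q7",round(o["qpos"][6],2))
E
python3 go.py .4865 .2525 .18 -4
```

```text
t 0.72 tcp [0.3771 0.419  0.2311] shift [-0.12   -0.159   0.0512] twist 0.28 tilt [-3.e-04 -6.e-04 -1.e+00] F [ 0.4 -0.6  0.4] w 0.608 q7 0.47
```

>>> step_arm:
  commands:
    - [[-0.12,-0.159,0.05],0.3]
    - [[-0.12,-0.159,0.05],0.3]
    - [[-0.12,-0.159,0.05],0.3]
    - [[-0.12,-0.159,0.05],0.3]
    - [[-0.12,-0.159,0.05],0.3]

```text
clock: 1.13
tcp_pos: [0.4874, 0.2505, 0.181]
orientation: [0.035, 0.999, -0.0, 0.0]
force: [0.8, -0.1, -0.5]
gripper_width: 0.61
```

>>> step_arm:
  commands:
    - [[0.0,0.0,0.0],0]
    - [[0.0,0.0,0.0],0]

```text
clock: 1.3
tcp_pos: [0.4889, 0.2466, 0.1802]
orientation: [0.039, 0.999, -0.001, -0.0]
force: [-0.8, 0.8, 0.1]
gripper_width: 0.606
```

```bash
python3 go.py .4869 .2525 .10 -4
python3 - <<'E'
from h import *
c=cam("wrist"); cv2.imwrite("pics/w1.png",c["img"][:,:,::-1]); print(c["K"][0,0],c["o"],c["R"].round(3))
np.save("w1.npy",dict(K=c["K"],d=c["d"],o=c["o"],R=c["R"]),allow_pickle=True)
for a,ce,r in blobs(c,*OR,amin=100): print("or",a,ce.round(1),on_z(c,ce,.05).round(4),r)
for a,ce,r in blobs(c,*BL,amin=100): print("bl",a,ce.round(1),on_z(c,ce,.05).round(4))
E
```

```text
t 1.3 tcp [0.4889 0.2466 0.1802] shift [0.0024 0.0059 0.0802] twist -0.43 tilt [-5.0e-04 -2.4e-03 -1.0e+00] F [-0.8  0.8  0.1] w 0.606 q7 0.83
280.7684162659026 [0.41436378 0.25345634 0.32352487] [[ 0.077 -0.953 -0.293]
 [ 0.997  0.072  0.026]
 [-0.003 -0.294  0.956]]
or 821 [ 47.8 176.2] [0.4719 0.0399 0.05  ] ((43.74934005737305, 175.68435668945312), (36.875877380371094, 38.575462341308594), 78.11134338378906)
or 395 [264.3 177. ] [0.4891 0.2554 0.05  ] ((262.0, 175.0), (34.0, 24.0), 90.0)
bl 1070 [117.2 175.8] [0.4767 0.1082 0.05  ]
bl 898 [189.4 176. ] [0.4823 0.1803 0.05  ]
```

View pics/w1.png

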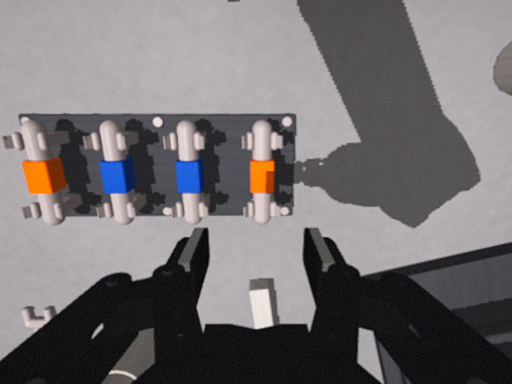

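The wrist view shows the target orange collar at about (262,176), the blue pins at (189,176) and (117,176), and the other orange collar at (44,176). The fingers straddle columns 209 to 304, so their midpoint is at 256. I'll descend in two stages.

>>> step_arm:
  commands:
    - [[0.002,0.0062,0.04],-0.4]
    - [[0.002,0.0062,0.08],-0.4]
    - [[0.002,0.0062,0.1],-0.4]
    - [[0.002,0.0062,0.1],-0.4]
    - [[0.002,0.0062,0.1],-0.4]

```text
clock: 1.77
tcp_pos: [0.4846, 0.2577, 0.0805]
orientation: [0.032, 1.0, -0.0, -0.001]
force: [0.1, 0.8, 0.3]
gripper_width: 0.608
```

```bash
python3 go.py .4872 .253 .020 -4
python3 - <<'E'
from h import *
c=cam("wrist"); a=np.load("w1.npy",allow_pickle=True).item()
cv2.imwrite("pics/w2.png",c["img"][:,:,::-1])
for ar,ce,r in blobs(c,*OR,amin=100): print("or",ar,ce.round(1),on_z(c,ce,.05).round(4),r)
E
```

```text
t 1.77 tcp [0.4846 0.2577 0.0805] shift [-0.003  -0.0045  0.0605] twist 0.38 tilt [-2.4e-03 -3.0e-04 -1.0e+00] F [0.1 0.8 0.3] w 0.608 q7 0.76
or 1521 [248.3 220.6] [0.4871 0.2531 0.05  ] ((248.0, 219.0), (54.0, 36.0), 90.0)
```

View pics/w2.png

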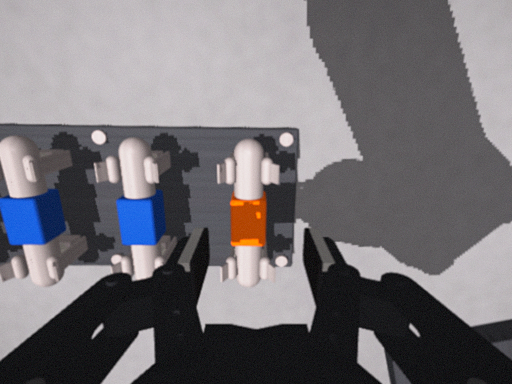

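The collar is now at (248,220), which puts it at (0.487, 0.253). That agrees with the earlier fix to within 1 mm. I'll correct laterally, then go down.

>>> step_arm:
  commands:
    - [[-0.003,-0.0045,0.0],0.4]
    - [[-0.003,-0.0045,0.0],0.4]
    - [[-0.003,-0.0045,0.02],0.4]
    - [[-0.003,-0.0045,0.02],0.4]

```text
clock: 2.15
tcp_pos: [0.4886, 0.2528, 0.0615]
orientation: [0.036, 0.999, 0.0, 0.0]
force: [-1.4, -1.0, -0.2]
gripper_width: 0.61
```

```bash
python3 go.py .4871 .253 .020 -4
```

```text
t 2.15 tcp [0.4886 0.2528 0.0615] shift [0.0016 0.0001 0.0415] twist -0.09 tilt [ 3.e-04  4.e-04 -1.e+00] F [-1.4 -1.  -0.2] w 0.61 q7 0.75
```

>>> step_arm:
  commands:
    - [[0.0015,0.0,0.014],0]
    - [[0.0015,0.0,0.028],0]
    - [[0.0015,0.0,0.041],0]
    - [[0.0015,0.0,0.041],0]
    - [[0.0015,0.0,0.041],0]

```text
clock: 2.57
tcp_pos: [0.4869, 0.2527, 0.0205]
orientation: [0.036, 0.999, -0.0, -0.0]
force: [-0.1, -0.5, 0.2]
gripper_width: 0.609
```

```bash
python3 go.py .4871 .253 .020 -4
```

```text
t 2.57 tcp [0.4869 0.2527 0.0205] shift [-0.0002  0.0003  0.0005] twist -0.09 tilt [-6.e-04 -2.e-04 -1.e+00] F [-0.1 -0.5  0.2] w 0.609 q7 0.72
```

>>> step_arm:
  commands:
    - [[0.0,0.0,0.0],0]
    - [[0.0,0.0,0.0],0]
    - [[0.0,0.0,0.0],0]
    - [[0.0,0.0,0.0],0]
    - [[0.0,0.0,0.0],0]
  fingers: 255
  force: 70

```text
clock: 2.98
tcp_pos: [0.4876, 0.2521, 0.0217]
orientation: [0.036, 0.999, -0.0, 0.0]
force: [-2.2, -3.0, 6.0]
gripper_width: 0.267
```

>>> step_arm:
  commands:
    - [[0.0,0.0,0.0],0]
    - [[0.0,0.0,0.0],0]
    - [[0.0,0.0,0.0],0]
    - [[0.0,0.0,0.0],0]

```text
clock: 3.32
tcp_pos: [0.4876, 0.2521, 0.0218]
orientation: [0.036, 0.999, -0.0, 0.0]
force: [-0.3, 0.1, 0.8]
gripper_width: 0.268
```

```bash
python3 go.py .4871 .253 .090 -4
```

```text
t 3.32 tcp [0.4876 0.2521 0.0218] shift [ 0.0005  0.0008 -0.0682] twist -0.13 tilt [ 5.e-04 -9.e-04 -1.e+00] F [-0.3  0.1  0.8] w 0.268 q7 0.72
```

>>> step_arm:
  commands:
    - [[0.0,0.0,-0.008],0]
    - [[0.0,0.0,-0.018],0]
    - [[0.0,0.0,-0.03],0]
    - [[0.0,0.0,-0.045],0]
    - [[0.0,0.0,-0.06],0]

```text
clock: 3.73
tcp_pos: [0.4879, 0.2523, 0.0836]
orientation: [0.036, 0.999, -0.0, 0.001]
force: [0.6, -0.3, -2.5]
gripper_width: 0.268
```

>>> step_arm:
  commands:
    - [[0.0,0.0,-0.03],0]
    - [[0.0,0.0,-0.05],0]
    - [[0.0,0.0,-0.05],0]
    - [[0.0,0.0,-0.05],0]

```text
clock: 4.07
tcp_pos: [0.4892, 0.2529, 0.1361]
orientation: [0.036, 0.999, 0.001, 0.003]
force: [0.7, -1.0, -4.1]
gripper_width: 0.268
```

```bash
python3 go.py .5147 -.1505 .13 9.15
python3 - <<'E'
from h import *
c=cam("wrist"); s=cam("scene"); im=np.zeros((600,800,3),np.uint8)
im[:384,:512]=c["img"]; im[384:,:300]=cv2.resize(s["img"][160:232,250:350],None,fx=3,fy=3,interpolation=2)[:216]
cv2.imwrite("pics/w3.png",im[:,:,::-1])
E
```

```text
t 4.07 tcp [0.4892 0.2529 0.1361] shift [-0.0545 -0.4005  0.0058] twist -13.28 tilt [ 0.0056  0.0011 -1.    ] F [ 0.7 -1.  -4.1] w 0.268 q7 0.79
```

View pics/w3.png

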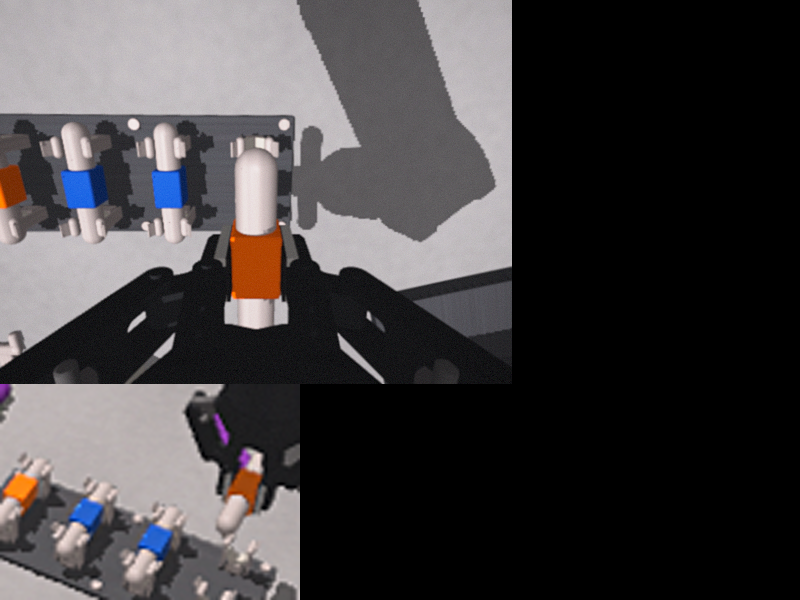

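The pin is out and level in the jaws, its collar at about (256,262) in the wrist view. The other three pins are still clipped. Now I'll carry it to the far seat.

>>> step_arm:
  commands:
    - [[-0.003,-0.02,0.0],-1]
    - [[-0.008,-0.055,0.0],-3]
    - [[-0.014,-0.09,0.0],-5]
    - [[-0.02,-0.128,0.0],-7]
    - [[-0.025,-0.165,0.0],-9]

```text
clock: 4.58
tcp_pos: [0.499, 0.0836, 0.1322]
orientation: [-0.044, 0.999, -0.001, -0.001]
force: [1.8, 0.0, -3.9]
gripper_width: 0.265
```

>>> step_arm:
  commands:
    - [[-0.012,-0.037,0.0],-1]
    - [[-0.02,-0.075,0.0],-2]
    - [[-0.028,-0.112,0.0],-3]
    - [[-0.036,-0.145,0.0],-4]
    - [[-0.04,-0.165,0.0],-4]

```text
clock: 5.0
tcp_pos: [0.5528, -0.0826, 0.1307]
orientation: [-0.077, 0.997, -0.002, -0.002]
force: [0.4, -0.6, -3.2]
gripper_width: 0.272
```

>>> step_arm:
  commands:
    - [[0.0,-0.02,0.0],0]
    - [[0.0,-0.035,0.0],0]
    - [[0.0,-0.035,0.0],0]

```text
clock: 5.25
tcp_pos: [0.5568, -0.1226, 0.1289]
orientation: [-0.074, 0.997, -0.002, -0.004]
force: [0.0, -1.6, -2.8]
gripper_width: 0.269
```

```bash
python3 go.py .5275 -.2295 .11 9.15
```

```text
t 5.25 tcp [ 0.5568 -0.1226  0.1289] shift [ 0.0445 -0.1013  0.0197] twist -0.71 tilt [-0.0078 -0.0053 -1.    ] F [ 0.  -1.6 -2.8] w 0.269 q7 1.73
```

>>> step_arm:
  commands:
    - [[0.012,-0.028,0.0],0]
    - [[0.025,-0.06,0.0],-0.5]
    - [[0.038,-0.086,0.0],-0.7]
    - [[0.044,-0.101,0.0],-0.7]
    - [[0.044,-0.101,0.0],-0.7]

```text
clock: 5.67
tcp_pos: [0.5249, -0.234, 0.128]
orientation: [-0.076, 0.997, -0.003, -0.006]
force: [0.6, -0.7, -3.6]
gripper_width: 0.263
```

>>> step_arm:
  commands:
    - [[0.0,0.0,0.0],0]
    - [[0.0,0.0,0.0],0]

```text
clock: 5.83
tcp_pos: [0.5238, -0.2334, 0.1267]
orientation: [-0.076, 0.997, -0.002, -0.007]
force: [-0.8, 0.7, -3.1]
gripper_width: 0.267
```

```bash
python3 go.py .5275 -.2295 .085 9.15
python3 - <<'E'
from h import *
c=cam("wrist"); o=robot.get_obs()["tcp_pos"]
# overlay: model saddles & seat axes from measured cradle pose
im=c["img"].copy(); C=np.array([.5211,-.1899]); a=np.radians(9.15); ex=np.array([np.cos(a),np.sin(a)]); ey=np.array([-ex[1],ex[0]])
w=lambda x,y,z:np.r_[C+x*ex+y*ey,z]
for x in(-36,36):
    for y in(-40,40):
        for dx in(-6,6):
            p=proj(c,[w((x+dx)/1e3,(y-17.5)/1e3,.044),w((x+dx)/1e3,(y+17.5)/1e3,.044)])
            for q in p: cv2.circle(im,tuple(int(v) for v in q.round()),2,(255,0,255),-1)
p=proj(c,[w(i*.06,j*.075,.010) for i,j in((-1,-1),(1,-1),(1,1),(-1,1))]); cv2.polylines(im,[p.round().astype(int)],True,(255,0,0))
cv2.imwrite("pics/w4.png",cv2.resize(im,None,fx=1.5,fy=1.5)[:,:,::-1])
E
```

```text
t 5.83 tcp [ 0.5238 -0.2334  0.1267] shift [-0.0049  0.0034  0.0416] twist -0.4 tilt [-0.0143 -0.0057 -0.9999] F [-0.8  0.7 -3.1] w 0.267 q7 1.94
```

View pics/w4.png

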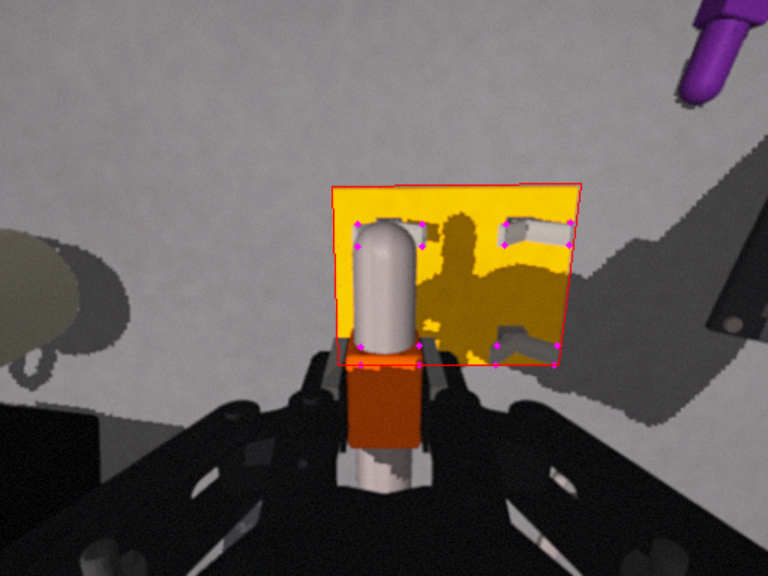

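The overlay of the measured cradle pose matches the plate and saddles to within about 2 mm. The pin hangs over the left seat, with its collar top face spanning rows 365–447 of the enlarged picture. Next I'll check where the pin sits in the tool.

```bash
python3 - <<'E'
from h import *
c=cam("wrist"); o=robot.get_obs(); Rm=R.from_quat(o["orientation"]).as_matrix()
for v in(365/1.5,406/1.5,447/1.5):
    X=on_z(c,(384.5/1.5,v),o["tcp_pos"][2]+.028); print(X.round(4),(Rm.T@(X-o["tcp_pos"])).round(4))
E
python3 go.py .5275 -.2295 .055 9.15
```

```text
[ 0.5128 -0.2335  0.1553] [ 0.0125  0.0005 -0.0278]
[ 0.5268 -0.2314  0.1553] [-0.0017  0.0005 -0.028 ]
[ 0.5417 -0.229   0.1553] [-0.0168  0.0005 -0.0282]
t 5.93 tcp [ 0.5249 -0.2322  0.1273] shift [-0.004   0.0026  0.0723] twist -0.28 tilt [-0.0128 -0.0056 -0.9999] F [ 0.1  0.6 -2.1] w 0.272 q7 1.94
```

>>> step_arm:
  commands:
    - [[-0.002,0.0026,0.02],-0.3]
    - [[-0.002,0.0026,0.045],-0.3]
    - [[-0.002,0.0026,0.065],-0.3]
    - [[-0.002,0.0026,0.072],-0.3]
    - [[-0.002,0.0026,0.072],-0.3]

```text
clock: 6.35
tcp_pos: [0.5241, -0.2278, 0.0532]
orientation: [-0.081, 0.997, -0.001, -0.009]
force: [0.7, 0.3, -3.3]
gripper_width: 0.265
```

```bash
python3 go.py .5255 -.2295 .0238 9.15
```

```text
t 6.35 tcp [ 0.5241 -0.2278  0.0532] shift [-0.0016 -0.0019  0.0294] twist 0.13 tilt [-0.0168 -0.0033 -0.9999] F [ 0.7  0.3 -3.3] w 0.265 q7 1.91
```

>>> step_arm:
  commands:
    - [[-0.001,-0.001,0.007],0]
    - [[-0.002,-0.002,0.014],0]
    - [[-0.002,-0.002,0.019],0]
    - [[-0.002,-0.002,0.024],0]
    - [[-0.002,-0.002,0.027],0]

```text
clock: 6.77
tcp_pos: [0.526, -0.2296, 0.0259]
orientation: [-0.081, 0.997, -0.001, -0.008]
force: [-0.9, 0.4, -3.0]
gripper_width: 0.266
```

>>> step_arm:
  commands:
    - [[0.0,0.0,0.0],0]
    - [[0.0,0.0,0.0],0]

```text
clock: 6.93
tcp_pos: [0.5259, -0.2297, 0.0259]
orientation: [-0.081, 0.997, -0.001, -0.009]
force: [0.2, -0.1, -3.0]
gripper_width: 0.269
```

```bash
python3 go.py .5255 -.2295 .0238 9.15
```

```text
t 6.93 tcp [ 0.5259 -0.2297  0.0259] shift [0.0004 0.0003 0.0021] twist 0.1 tilt [-0.0168 -0.0034 -0.9999] F [ 0.2 -0.1 -3. ] w 0.269 q7 1.9
```

>>> step_arm:
  commands:
    - [[0.0,0.0,0.001],0]
    - [[0.0,0.0,0.0015],0]
    - [[0.0,0.0,0.002],0]
    - [[0.0,0.0,0.002],0]

```text
clock: 7.27
tcp_pos: [0.5264, -0.2302, 0.0244]
orientation: [-0.081, 0.997, -0.001, -0.008]
force: [0.4, -1.3, 0.8]
gripper_width: 0.273
```

>>> step_arm:
  commands:
    - [[0.0,0.0,0.001],0]
    - [[0.0,0.0,0.001],0]
    - [[0.0,0.0,0.001],0]

```text
clock: 7.52
tcp_pos: [0.5264, -0.2303, 0.0242]
orientation: [-0.081, 0.997, -0.002, -0.008]
force: [-3.2, 0.7, 4.6]
gripper_width: 0.27
```

The force rose at z = 0.0242, so the pin is seated at the expected height. I'll release it.

>>> step_arm:
  commands:
    - [[0.0,0.0,0.0],0]
    - [[0.0,0.0,0.0],0]
    - [[0.0,0.0,0.0],0]
    - [[0.0,0.0,0.0],0]
  fingers: 100

```text
clock: 7.85
tcp_pos: [0.5266, -0.2302, 0.0242]
orientation: [-0.081, 0.997, -0.002, -0.008]
force: [0.1, 0.2, 0.2]
gripper_width: 0.605
```

>>> step_arm:
  commands:
    - [[0.0,0.0,-0.02],0]
    - [[0.0,0.0,-0.05],0]
    - [[0.0,0.0,-0.085],0]
    - [[0.0,0.0,-0.12],0]
    - [[0.0,0.0,-0.13],0]

```text
clock: 8.27
tcp_pos: [0.5319, -0.2305, 0.1597]
orientation: [-0.081, 0.997, -0.003, -0.004]
force: [1.5, -0.6, 0.4]
gripper_width: 0.604
```

```bash
python3 go.py .4712 .0281 .15 -4
python3 - <<'E'
from h import *
c=cam("wrist"); C=np.array([.5211,-.1899]); cv2.imwrite("pics/w5.png",c["img"][:,:,::-1])
for ar,ce,r in blobs(c,*OR,amin=100): print("or",ar,ce.round(1),on_z(c,ce,.052).round(4),r)
E
```

```text
t 8.27 tcp [ 0.5319 -0.2305  0.1597] shift [0.0182 0.2651 0.0082] twist 13.26 tilt [-0.0078 -0.0075 -0.9999] F [ 1.5 -0.6  0.4] w 0.604 q7 1.95
or 892 [258.1 179.8] [ 0.5269 -0.2294  0.052 ] ((258.5, 179.0), (38.0, 25.0), 90.0)
```

View pics/w5.png

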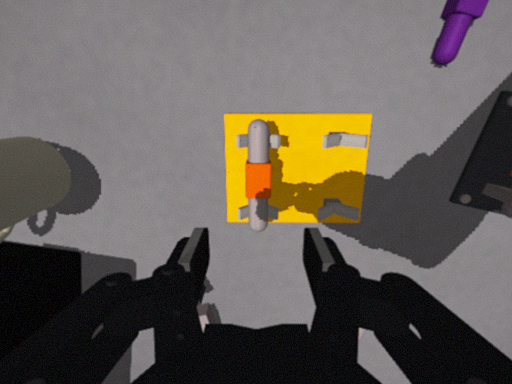

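The first pin lies in the far seat, its collar at (258,180), which is (0.527, −0.229) and within 1 mm of the seat. Now for the second orange pin.

>>> step_arm:
  commands:
    - [[0.003,0.04,0.0],3]
    - [[0.006,0.082,0.0],6]
    - [[0.009,0.123,0.0],9]
    - [[0.012,0.164,0.0],12]
    - [[0.015,0.205,0.0],13.3]

```text
clock: 8.73
tcp_pos: [0.4831, -0.0293, 0.1578]
orientation: [0.037, 0.999, -0.004, -0.004]
force: [-0.3, 0.7, -0.1]
gripper_width: 0.611
```

```bash
python3 go.py .4712 .0283 .11 -4
```

```text
t 8.73 tcp [ 0.4831 -0.0293  0.1578] shift [0.0158 0.0569 0.0474] twist -0.24 tilt [-0.0077 -0.008  -0.9999] F [-0.3  0.7 -0.1] w 0.611 q7 1.37
```

>>> step_arm:
  commands:
    - [[0.008,0.03,0.015],0]
    - [[0.014,0.052,0.035],0]
    - [[0.016,0.057,0.047],0]
    - [[0.016,0.057,0.047],0]
    - [[0.016,0.057,0.047],0]

```text
clock: 9.15
tcp_pos: [0.47, 0.0284, 0.1095]
orientation: [0.036, 0.999, -0.004, -0.005]
force: [0.3, 1.0, -0.2]
gripper_width: 0.605
```

>>> step_arm:
  commands:
    - [[0.0,0.0,0.0],0]
    - [[0.0,0.0,0.0],0]

```text
clock: 9.32
tcp_pos: [0.4707, 0.0271, 0.11]
orientation: [0.037, 0.999, -0.004, -0.005]
force: [-0.4, 0.7, -0.3]
gripper_width: 0.608
```

```bash
python3 - <<'E'
from h import *
c=cam("wrist")
for ar,ce,r in blobs(c,*OR,amin=100): print("or",ar,ce.round(1),on_z(c,ce,.05).round(4),r)
E
python3 go.py .4712 .0283 .07 -4
```

```text
or 1194 [257.4 203.5] [0.472  0.0283 0.05  ] ((257.5, 201.0), (46.0, 31.0), 90.0)
t 9.37 tcp [0.4708 0.0272 0.1101] shift [-0.0006  0.0015  0.0401] twist -0.3 tilt [-0.009  -0.0085 -0.9999] F [0.2 0.2 0.3] w 0.61 q7 1.21
```

>>> step_arm:
  commands:
    - [[-0.0005,0.001,0.015],-0.3]
    - [[-0.0005,0.001,0.03],-0.3]
    - [[-0.0005,0.001,0.04],-0.3]
    - [[-0.0005,0.001,0.04],-0.3]
    - [[-0.0005,0.001,0.04],-0.3]

```text
clock: 9.78
tcp_pos: [0.4708, 0.0273, 0.07]
orientation: [0.035, 0.999, -0.004, -0.005]
force: [-0.1, -0.1, -0.3]
gripper_width: 0.603
```

```bash
python3 go.py .4718 .0283 .020 -4
```

```text
t 9.78 tcp [0.4708 0.0273 0.07  ] shift [-0.0014  0.0015  0.05  ] twist -0.04 tilt [-0.01   -0.0086 -0.9999] F [-0.1 -0.1 -0.3] w 0.603 q7 1.17
```

>>> step_arm:
  commands:
    - [[-0.0015,0.0015,0.014],0]
    - [[-0.0015,0.0015,0.028],0]
    - [[-0.0015,0.0015,0.042],0]
    - [[-0.0015,0.0015,0.05],0]
    - [[-0.0015,0.0015,0.05],0]

```text
clock: 10.2
tcp_pos: [0.4713, 0.0281, 0.0192]
orientation: [0.035, 0.999, -0.005, -0.006]
force: [-0.4, 0.1, 0.5]
gripper_width: 0.606
```

```bash
python3 go.py .4718 .0283 .020 -4
```

```text
t 10.2 tcp [0.4713 0.0281 0.0192] shift [-0.0005  0.0002 -0.0008] twist -0.05 tilt [-0.0117 -0.0087 -0.9999] F [-0.4  0.1  0.5] w 0.606 q7 1.13
```

>>> step_arm:
  commands:
    - [[0.0,0.0,-0.001],0]
    - [[0.0,0.0,-0.001],0]
    - [[0.0,0.0,-0.001],0]
    - [[0.0,0.0,-0.001],0]
    - [[0.0,0.0,-0.001],0]
  fingers: 255
  force: 70

```text
clock: 10.62
tcp_pos: [0.472, 0.0274, 0.0213]
orientation: [0.036, 0.999, -0.005, -0.005]
force: [-1.4, -1.9, 6.4]
gripper_width: 0.272
```

>>> step_arm:
  commands:
    - [[0.0,0.0,0.0],0]
    - [[0.0,0.0,0.0],0]
    - [[0.0,0.0,0.0],0]

```text
clock: 10.87
tcp_pos: [0.4722, 0.0275, 0.0215]
orientation: [0.036, 0.999, -0.005, -0.005]
force: [-0.0, -1.2, 0.0]
gripper_width: 0.272
```

>>> step_arm:
  commands:
    - [[0.0,0.0,-0.008],0]
    - [[0.0,0.0,-0.018],0]
    - [[0.0,0.0,-0.03],0]
    - [[0.0,0.0,-0.045],0]
    - [[0.0,0.0,-0.06],0]

```text
clock: 11.28
tcp_pos: [0.4727, 0.0283, 0.0828]
orientation: [0.035, 0.999, -0.005, -0.005]
force: [-0.5, 0.2, -2.6]
gripper_width: 0.27
```

>>> step_arm:
  commands:
    - [[0.0,0.0,-0.03],0]
    - [[0.0,0.0,-0.05],0]
    - [[0.0,0.0,-0.05],0]
    - [[0.0,0.0,-0.05],0]

```text
clock: 11.62
tcp_pos: [0.4744, 0.0289, 0.1346]
orientation: [0.035, 0.999, -0.005, -0.003]
force: [-0.4, -0.7, -3.3]
gripper_width: 0.267
```

```bash
python3 go.py .5147 -.1505 .13 9.15
python3 - <<'E'
from h import *
c=cam("wrist"); o=robot.get_obs(); Rm=R.from_quat(o["orientation"]).as_matrix()
cv2.imwrite("pics/w6.png",c["img"][:,:,::-1])
for ar,ce,r in blobs(c,(5,150,60),OR[1],amin=100): print("or",ar,ce.round(1),r,(Rm.T@(on_z(c,ce,o["tcp_pos"][2]+.028)-o["tcp_pos"])).round(4))
E
```

```text
t 11.62 tcp [0.4744 0.0289 0.1346] shift [-0.0529 -0.1761  0.006 ] twist -13.21 tilt [-0.0058 -0.0093 -0.9999] F [-0.4 -0.7 -3.3] w 0.267 q7 1.23
or 3365 [255.9 263. ] ((256.0, 257.5), (79.0, 52.0), 90.0) [-0.0002  0.0009 -0.028 ]
or 380 [  5.4 259.1] ((8.0, 257.5), (39.0, 16.0), 90.0) [ 0.0017 -0.1162 -0.0268]
```

View pics/w6.png

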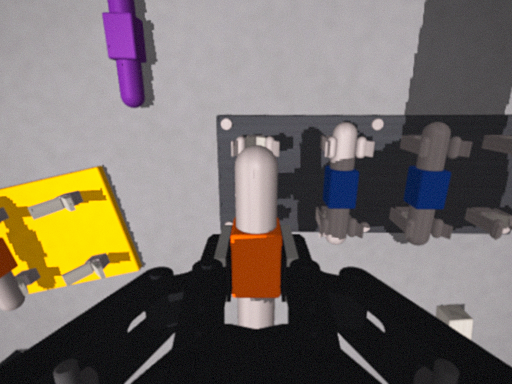

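The second pin is held level, its collar at (256,258). Both blue pins are clipped, and the first pin is still in its seat. Now to the near seat.

>>> step_arm:
  commands:
    - [[-0.006,-0.02,0.0],-2]
    - [[-0.017,-0.055,0.0],-5]
    - [[-0.028,-0.092,0.0],-8]
    - [[-0.038,-0.125,0.0],-11]
    - [[-0.045,-0.15,0.0],-13.2]

```text
clock: 12.08
tcp_pos: [0.5064, -0.1274, 0.1329]
orientation: [-0.08, 0.997, -0.004, -0.006]
force: [1.0, 0.4, -3.8]
gripper_width: 0.268
```

```bash
python3 go.py .5137 -.1505 .10 9.15
```

```text
t 12.08 tcp [ 0.5064 -0.1274  0.1329] shift [-0.0039 -0.0237  0.033 ] twist 0.02 tilt [-0.0115 -0.0099 -0.9999] F [ 1.   0.4 -3.8] w 0.268 q7 1.76
```

>>> step_arm:
  commands:
    - [[-0.002,-0.012,0.01],0]
    - [[-0.004,-0.022,0.02],0]
    - [[-0.004,-0.024,0.033],0]
    - [[-0.004,-0.024,0.033],0]
    - [[-0.004,-0.024,0.033],0]

```text
clock: 12.5
tcp_pos: [0.512, -0.1492, 0.0981]
orientation: [-0.08, 0.997, -0.003, -0.008]
force: [0.2, 0.2, -2.5]
gripper_width: 0.265
```

>>> step_arm:
  commands:
    - [[0.0,0.0,0.0],0]
    - [[0.0,0.0,0.0],0]

```text
clock: 12.67
tcp_pos: [0.5118, -0.1477, 0.098]
orientation: [-0.081, 0.997, -0.003, -0.009]
force: [0.1, 0.6, -2.0]
gripper_width: 0.27
```

```bash
python3 go.py .5137 -.1505 .055 9.15
```

```text
t 12.67 tcp [ 0.5118 -0.1477  0.098 ] shift [-0.0022 -0.0029  0.043 ] twist 0.18 tilt [-0.0166 -0.0069 -0.9998] F [ 0.1  0.6 -2. ] w 0.27 q7 1.78
```

>>> step_arm:
  commands:
    - [[-0.002,-0.003,0.01],0]
    - [[-0.002,-0.003,0.025],0]
    - [[-0.002,-0.003,0.038],0]
    - [[-0.002,-0.003,0.043],0]
    - [[-0.002,-0.003,0.043],0]

```text
clock: 13.08
tcp_pos: [0.5125, -0.15, 0.0536]
orientation: [-0.082, 0.997, -0.002, -0.01]
force: [0.1, -0.5, -3.9]
gripper_width: 0.265
```

```bash
python3 go.py .5137 -.1505 .0245 9.15
```

```text
t 13.08 tcp [ 0.5125 -0.15    0.0536] shift [-0.0017 -0.0006  0.0291] twist 0.22 tilt [-0.0192 -0.0062 -0.9998] F [ 0.1 -0.5 -3.9] w 0.265 q7 1.75
```

>>> step_arm:
  commands:
    - [[-0.001,-0.0005,0.007],0.2]
    - [[-0.0015,-0.0005,0.014],0.2]
    - [[-0.0015,-0.0005,0.019],0.2]
    - [[-0.0015,-0.0005,0.024],0.2]
    - [[-0.0015,-0.0005,0.027],0.2]

```text
clock: 13.5
tcp_pos: [0.5133, -0.1504, 0.026]
orientation: [-0.08, 0.997, -0.002, -0.01]
force: [-0.1, -1.2, -2.0]
gripper_width: 0.267
```

>>> step_arm:
  commands:
    - [[0.0,0.0,0.001],0]
    - [[0.0,0.0,0.0015],0]
    - [[0.0,0.0,0.002],0]
    - [[0.0,0.0,0.002],0]

```text
clock: 13.83
tcp_pos: [0.5135, -0.1508, 0.0243]
orientation: [-0.08, 0.997, -0.002, -0.01]
force: [-0.3, -0.8, -2.4]
gripper_width: 0.266
```

>>> step_arm:
  commands:
    - [[0.0,0.0,0.001],0]
    - [[0.0,0.0,0.001],0]
    - [[0.0,0.0,0.001],0]

```text
clock: 14.08
tcp_pos: [0.5138, -0.1512, 0.0237]
orientation: [-0.08, 0.997, -0.003, -0.009]
force: [-0.6, -2.5, 1.2]
gripper_width: 0.27
```

>>> step_arm:
  commands:
    - [[0.0,0.0,0.001],0]
    - [[0.0,0.0,0.001],0]
    - [[0.0,0.0,0.001],0]

```text
clock: 14.33
tcp_pos: [0.5138, -0.1512, 0.0234]
orientation: [-0.08, 0.997, -0.003, -0.009]
force: [-4.0, 0.1, 6.9]
gripper_width: 0.267
```

>>> step_arm:
  commands:
    - [[0.0,0.0,0.0],0]
    - [[0.0,0.0,0.0],0]
    - [[0.0,0.0,0.0],0]
    - [[0.0,0.0,0.0],0]
  fingers: 100

```text
clock: 14.67
tcp_pos: [0.514, -0.151, 0.0234]
orientation: [-0.08, 0.997, -0.003, -0.009]
force: [-0.4, -1.2, -0.2]
gripper_width: 0.607
```

>>> step_arm:
  commands:
    - [[0.0,0.0,-0.02],0]
    - [[0.0,0.0,-0.05],0]
    - [[0.0,0.0,-0.085],0]
    - [[0.0,0.0,-0.12],0]
    - [[0.0,0.0,-0.15],0]

```text
clock: 15.08
tcp_pos: [0.517, -0.1497, 0.1754]
orientation: [-0.08, 0.997, -0.003, -0.009]
force: [-0.2, 0.3, -0.3]
gripper_width: 0.607
```

>>> step_arm:
  commands:
    - [[0.0,0.0,0.0],0]
    - [[0.0,0.0,0.0],0]
    - [[0.0,0.0,0.0],0]

```text
clock: 15.33
tcp_pos: [0.5166, -0.1497, 0.175]
orientation: [-0.08, 0.997, -0.003, -0.009]
force: [-0.3, 0.0, -0.4]
gripper_width: 0.609
```

Run:
```python
from h import *
c=cam("wrist"); t=cam("top"); s=cam("scene"); print(robot.get_obs()["clock"],robot.get_obs()["force"].round(1))
for ar,ce,r in blobs(c,*OR,amin=100): print("or",ar,ce.round(1),on_z(c,ce,.052).round(4),r)
for k in(t,s): print([ce.round(1).tolist() for a,ce,r in blobs(k,*BL,amin=20)],[ce.round(1).tolist() for a,ce,r in blobs(k,*OR,amin=20)])
im=np.zeros((600,800,3),np.uint8); im[:384,:512]=c["img"]; im[384:,:480]=cv2.resize(s["img"][160:232,140:300],None,fx=3,fy=3); cv2.imwrite("pics/w7.png",im[:,:,::-1])
```

```text
15.4833 [-0.3 -0.6  0.9]
or 814 [175.4 178.6] [ 0.5266 -0.2283  0.052 ] ((175.93087768554688, 177.35707092285156), (35.98128128051758, 27.24388885498047), 88.15238952636719)
or 791 [255.5 178.1] [ 0.5133 -0.1506  0.052 ] ((255.5, 177.0), (36.0, 23.0), 90.0)
[[194.5, 197.9], [215.4, 198.9], [99.9, 222.4]] [[7.1, 354.5]]
[[278.8, 203.3], [301.7, 212.1], [444.5, 225.0]] [[123.0, 61.6], [54.5, 103.3], [176.4, 182.0], [200.2, 186.3]]
```

View pics/w7.png

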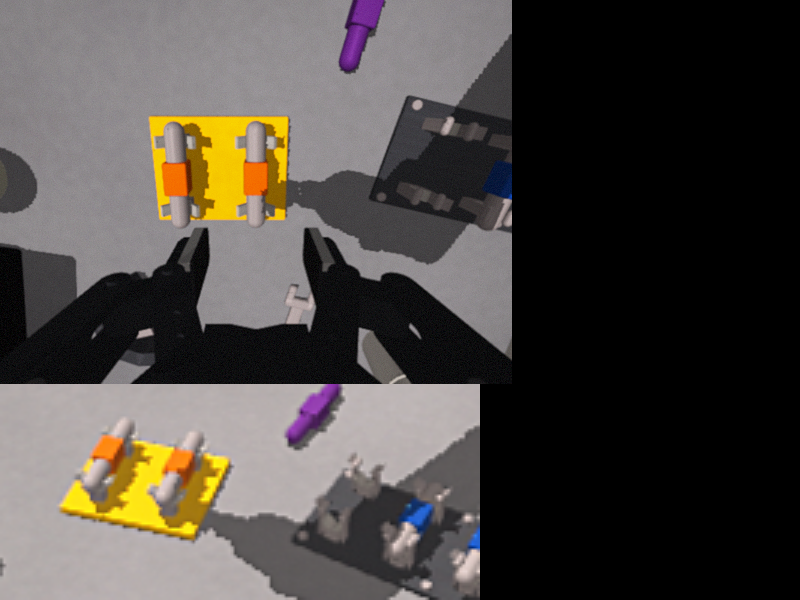

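Both orange pins lie in their seats, with collars at (175,178) and (255,178). The blue pins' pixels are unchanged in both fixed views, and the gripper is clear. I'll hand in.

```bash
python3 -c "
from cell import hand_in; print(hand_in())"
```

```text
the job is handed in; nothing more can be done
None
```

I pulled both orange pins from the clip strip, one at a time. Each was carried level, lowered into its own cradle seat until contact force showed, then released, and I handed the job in at about 15.5 s on the robot's clock. The hand-in reports no verdict.

- **Pin positions:** the last wrist picture puts the collars at (0.527, −0.228) and (0.513, −0.151). That is within about 2 mm of the seat points I measured. Both pins lie along the saddles with their collars between them.
- **Seated height:** I judged this from the tool height at contact, which gave about 40 mm, as the task states. I did not measure it again by triangulation after release.
- **Blue pins:** they moved no more than 0.1 pixel in the top and scene views.
- **Bystanders:** I did not compare each one before and after, but I noticed no contact on the way. The gripper ended about 175 mm above the bench, touching nothing.
- **Small deviation:** the tool tilted by up to about 0.02 rad during the carries, well within the 0.5 rad limit.

No check failed. The two-view triangulation, the wrist views and the stated heights agreed to about 1–2 mm.

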